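Lay out a jeweller's bench for soldering and doming

ROBOT

A 6-joint arm with a two-finger parallel gripper is mounted at the origin on the work surface. World frame = base frame: x ahead of the robot, y to its left, z up, the work surface at z = 0. Lengths are in m, angles in rad, forces in N, time in s.
With the tool pointing down it reaches from about 0.25 to 0.775 m from the base axis. Payload 8.9 kg.
Tool frame: the origin (TCP) lies on the centre line of the jaws, within the pads' length; the fingertips stand 14 mm ahead of it and the grasp point (between the pads) lies 5 mm behind it (bot.tcp_to_tips is the distance from the TCP to the fingertips, in m); z points along the fingers, y is the line along which they close (so a half turn about z gives the same grasp; the last joint's range is limited). The gripper opens to 85 mm and grips with 20 to 120 N. Pads are 22 mm wide; open, the fingers measure 114 mm over their backs; the gripper's body (76 mm by 85 mm) begins 54 mm behind the grasp point. The pads swing forward as they close: fully open they stand 13 mm farther back than shut.
Start: joints at [-1.372, 0.291, -0.153, 1.127, 0, 1.431], TCP at [0.174, -0.495, 0.245] pointing down, gripper open.
Joint ranges: [-2.52, 2.52], [-0.91, 1.74], [-1.3, 1.37], [-1.96, 2.02], [-1.52, 1.47], [-3.14, 3.14]. Speed limits (rad/s): [2.22, 2.22, 2.79, 3.14, 3.14, 3.14].

INTERFACE

Orientations are given as a unit quaternion [x, y, z, w].
In Python, from workcell import bot gives the robot as it stands.
- The arm moves only by the tool jog_arm, never from a script. Its argument "series" is a list of rows, each a list of 3 entries, a list of its own where there are three numbers: the shift along the tool's x, y, z in units of 40 mm (1.0 is 40 mm), then the turn about the tool's z in units of 5 degrees (1.0 is 5 degrees), then the finger opening in mm, from 0 to 85.4. In form: [[[tx, ty, tz], spin, hand], ...]. A call has exactly 8 rows; each row is the pose to reach, as a shift and turn from the pose commanded when the call began, along the tool's axes at that moment; what a row does not reach only later rows make up. A row lasts 1/10 s, in which the tool goes at most 50 mm and 8.59 degrees, less where a joint would pass 70% of its speed; a pose out of reach is approached as far as the arm can. A call with a gripper value outside its range is refused whole. The fingers move at their own pace and stop on an object; "force" is the grip in N (left out, the last holds). Time passes only in rows, so rows that repeat a pose let the fingers close, or fill a call up. It gives the time, the measured TCP pose, the force, the opening and the grip force at its end, in the units of the state.
- bot.observe(): the state, without advancing time (a new reading comes with each control period).
- bot.grab_frame(name): name is "scene" or "top" or "wrist"; returns the picture (480x640x3 uint8, blue, green, red); there is no depth.
- bot.calibration(name): a dict with "fx", "fy", "cx", "cy" (pixels), "xyz" and "rotation" of the camera in the world. Camera axes: x right, y down, z forward; pixel columns grow to the right and rows downward; lengths in m; the calibration is good to about 2 mm. A picture is of the moment at which its call begins: read the wrist's pose just before it. calibration takes no time and is no camera call; for the wrist camera it gives the pose at the moment of the call.
- bot.hand_in(): hands the job in; it is judged then, once.
The state is a dict: "t": time; "joint_positions": joint angles; "joint_velocities": joint speeds; "tau": joint torques, N m; "tool_pos": TCP position; "tcp_rot": TCP orientation; "force": force on the tool from outside, world axes, zero at the start; "ft_torque": the same for the moment, N m; "finger_gap": finger opening in m; "gripper_force": force on a finger pad.
Only numpy, scipy, OpenCV 4.12 (cv2) and the standard library are available. Lean on these libraries where they do the work, as an engineer would, in place of code of your own. Each camera call takes 0.05 s, during which the arm holds its last target. There are 200 camera calls.

TASK

Lay out the jeweller's bench, 'behind' meaning the side away from the robot: set the steel bench block square in the middle of the green rubber pad with the brass doming block square and centred on top of it, and lay the charcoal block in the middle of the pale soldering board, its long side along the board's long side. Stand the white flux jar with the blue lid on the bench between the board and the pad, off the middle of the board's short end that faces the pad, and stand the amber solder jar on the bench behind the board, off the middle of its long side, each jar with a gap of about 2 cm to the board. Never tip the jars over, and leave the hammer, the pliers and the pencil where they lie.

Things in the scene. Friction and masses are not known exactly. Their poses are not given: they have to be found in the camera images.
- solder_board: pale beige refractory soldering board with a few soot spots, fixed on the bench, 90 (x) by 150 (y) by 25 high mm. Origin: centre of its underside. Its y axis runs along the long side, its x axis points behind it, away from the robot (board turned at most 0.2 rad from the world axes). The short ends lie at y = +-75 mm, the long sides at x = +-45 mm. It lies left or right of the pad.
- pad: green square rubber pad, fixed on the bench, 80 by 80 by 10 high mm, firm. Origin: centre of its underside; x and y along its sides. It lies on the other side of the work area, beside the board.
- bench_block: bright steel bench block, 50 by 50 by 25 high mm, about 0.48 kg. Origin: centre of its underside; z up. x and y along its sides. Belongs on the pad.
- doming_block: brass doming block, a 35 mm cube with a dark shallow round hollow on the top and on each side (grip it as a plain cube), about 0.36 kg. Origin: centre of its underside; z up. x and y along its sides. Belongs on the bench block.
- charcoal: black charcoal soldering block, 45 (x) by 70 (y) by 28 high mm, about 50 g. Origin: centre of its underside; z up. y along its long side. It starts with its long side pointing roughly away from the robot. Belongs on the soldering board.
- flux_jar: closed round flux jar, white with a blue lid, 44 mm diameter (lid 43), 50 high, about 0.12 kg. Origin: centre of its underside; z up.
- solder_jar: closed round solder jar, amber with a white lid, 40 mm diameter (lid 39), 55 high, about 0.10 kg. Origin: centre of its underside; z up.
- hammer: bystander: small hammer lying on the bench near the right edge of the work, 220 mm long, up to 26 high, dark wooden handle along x. Leave alone.
- pliers: bystander: red-handled pliers lying on the bench near the left edge of the work, 160 mm long, 11 high, along x. Leave alone.
- pencil: bystander: blue flat-sided pencil, 140 mm long, 8 high, lying at the far side, its x axis along it. Leave alone.
Mind the look-alikes: they are no part of the job. Leave any purple or turquoise look-alike of the doming_block alone.

How it is judged:
At the end, for the whole second after the job is handed in: Blocks flat, square within 0.2 rad, centred: bench block on pad 12 mm, doming block on it 10 mm, charcoal on board 15 mm. Jars upright on the bench, 8 to 35 mm clear of the board and within 15 mm of its centre line: flux jar off the short end facing the pad, solder jar behind. All at rest (horizontal distance between bench_block and pad below 0.012 m and z of bench_block in the frame of pad between 0.006 and 0.014 m and angle between each of bench_block, doming_block, charcoal, flux_jar, solder_jar's own z axis and vertical below 0.1 rad and (angle between the x axis of bench_block and the x axis of pad, either way round below 0.2 rad or angle between the x axis of bench_block and the y axis of pad, either way round below 0.2 rad) and horizontal distance between doming_block and bench_block below 0.01 m and z of doming_block in the frame of bench_block between 0.021 and 0.029 m and (angle between the x axis of doming_block and the x axis of bench_block, either way round below 0.2 rad or angle between the x axis of doming_block and the y axis of bench_block, either way round below 0.2 rad) and horizontal distance between charcoal and solder_board below 0.015 m and z of charcoal in the frame of solder_board between 0.021 and 0.029 m and angle between the y axis of charcoal and the y axis of solder_board, either way round below 0.2 rad and height (world z) of each of flux_jar, solder_jar below 0.005 m and x of flux_jar in the frame of solder_board between -0.015 and 0.015 m and ((y of pad in the frame of solder_board above 0 m and y of flux_jar in the frame of solder_board between 0.105 and 0.132 m) or (y of pad in the frame of solder_board below 0 m and y of flux_jar in the frame of solder_board between -0.132 and -0.105 m)) and y of solder_jar in the frame of solder_board between -0.015 and 0.015 m and x of solder_jar in the frame of solder_board between 0.073 and 0.1 m and linear speed of each of bench_block, doming_block, charcoal, flux_jar, solder_jar below 0.02 m/s); the robot touches nothing.
It fails at once if hammer moved by more than 20 mm (distance of hammer from where it was at the start of the episode above 0.02 m).
It fails at once if pliers moved by more than 20 mm (distance of pliers from where it was at the start of the episode above 0.02 m).
It fails at once if pencil moved by more than 20 mm (distance of pencil from where it was at the start of the episode above 0.02 m).
It fails at once if flux jar tipped over (by more than 0.8 rad) (angle between flux_jar's own z axis and vertical above 0.8 rad).
It fails at once if solder jar tipped over (by more than 0.8 rad) (angle between solder_jar's own z axis and vertical above 0.8 rad).
It also fails if it takes over 128 s, if anything falls off the work surface, if the arm or the gripper's body presses on something with over 40 N, if the wrist force passes 120 N, or if a joint passes its speed limit or range.

## Working session

There is one attempt and no reset: what is moved stays moved. The work goes in short steps, Python scripts to look and compute and a tool call to move; the robot and the scene stay as the last step left them, time stands still between calls to the robot, and variables do not carry over. Pictures are saved under pics/ and viewed, at most 14 in all, crops included, and the job is handed in when it is done.

Besides the shell and the picture viewer there is one more tool, called after ">>>" by a JSON object that holds its "fn" and its "kwargs", one argument or row to a line. jog_arm: Moves the arm, as the interface text tells. Its arguments: {"type":"object","properties":{"series":{"type":"array","items":{"type":"array"}},"force":{"type":"number"}},"required":["series"]}

```bash
mkdir -p pics; python3 - <<'E'
from workcell import bot
import cv2
for n in("top","scene"):
    cv2.imwrite(f"pics/{n}0.png",bot.grab_frame(n)); c=bot.calibration(n); print(n,c)
s=bot.observe(); print(s["t"],s["tool_pos"],s["tcp_rot"],s["finger_gap"])
E
```

```text
top {'fx': 457.20583731525863, 'fy': 457.20583731525863, 'cx': 312.505719496325, 'cy': 234.4450399670208, 'xyz': array([0.43933157, 0.01099652, 1.19097194]), 'rotation': array([ 0.71402269, -0.69733317,  0.04925044, -0.03837236])}
scene {'fx': 549.7855731436239, 'fy': 549.7855731436239, 'cx': 318.18725571494576, 'cy': 238.90064692373213, 'xyz': array([ 1.28579241, -0.15809534,  0.99506319]), 'rotation': array([ 0.73682854,  0.59087409, -0.20743907, -0.25479508])}
0.1 [ 0.17392655 -0.49494179  0.24479831] [ 9.85766531e-01  1.68118967e-01 -9.53755429e-06 -5.99393046e-04] 0.08553714355959513
```

View pics/top0.png

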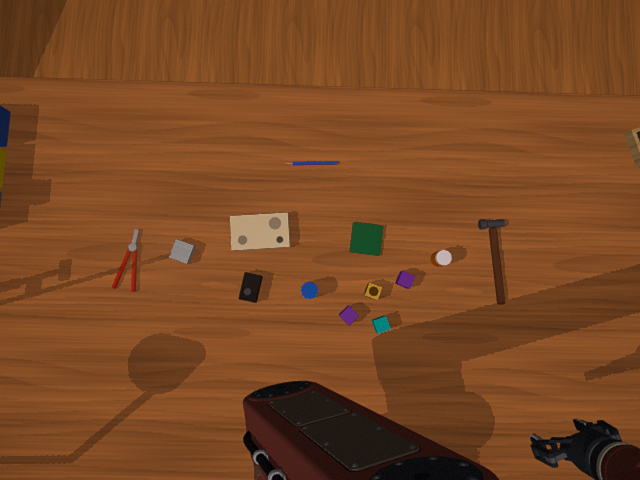

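View pics/scene0.png

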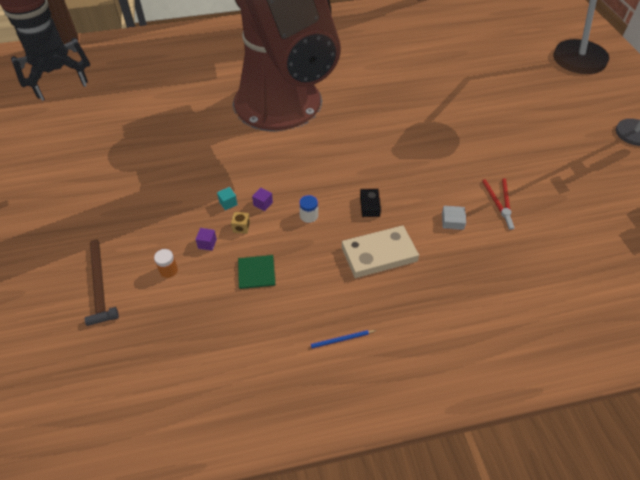

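```bash
cat > h.py <<'E'
import numpy as np, cv2
from scipy.optimize import minimize
from scipy.spatial.transform import Rotation as R
def proj(c,P):
    q=R.from_quat(c["rotation"]).inv().apply(np.asarray(P,float)-c["xyz"])
    return np.c_[c["fx"]*q[:,0]/q[:,2]+c["cx"],c["fy"]*q[:,1]/q[:,2]+c["cy"]]
def back(c,uv,z):
    d=R.from_quat(c["rotation"]).apply([(uv[0]-c["cx"])/c["fx"],(uv[1]-c["cy"])/c["fy"],1])
    return c["xyz"]+d*(z-c["xyz"][2])/d[2]
def pts(p,s,z0):
    x,y,a=p; ca,sa=np.cos(a),np.sin(a)
    if s[0]=="disk": t=np.arange(0,6.28,.2); L=np.c_[np.cos(t),np.sin(t)]*s[1]/2; zs=s[2]
    else: L=np.array([[1,1],[1,-1],[-1,-1],[-1,1]])*np.array(s[:2])/2; zs=(0,s[2])
    L=L@np.array([[ca,sa],[-sa,ca]])+[x,y]
    return np.vstack([np.c_[L,np.full(len(L),z0+z)] for z in zs])
def mask(img,rng,uv,r):
    h=cv2.cvtColor(img,cv2.COLOR_BGR2HSV); m=cv2.inRange(h,rng[0],rng[1])
    k=np.zeros_like(m); cv2.circle(k,(int(uv[0]),int(uv[1])),r,255,-1); m&=k
    n,l,st,_=cv2.connectedComponentsWithStats(m); i=1+np.argmax(st[1:,4]); m=(l==i)
    ys,xs=np.nonzero(m); return cv2.convexHull(np.c_[xs,ys].astype(np.int32))
def fit(c,img,rng,uv,r,s,z0,a0):
    hull=mask(img,rng,uv,r)[:,0]; o=hull.min(0)-15; S=8; w=(hull.max(0)-o+15)*S
    M0=np.zeros((480,640),np.uint8); cv2.fillConvexPoly(M0,hull,1)
    M=cv2.resize(M0[o[1]:o[1]+w[1]//S,o[0]:o[0]+w[0]//S],None,fx=S,fy=S,interpolation=cv2.INTER_LINEAR if 0 else cv2.INTER_CUBIC)
    M=cv2.GaussianBlur(M.astype(np.float32),(0,0),4)
    def cost(p):
        q=(proj(c,pts(p,s,z0))-o+.5)*S
        A=np.zeros(M.shape,np.float32); cv2.fillConvexPoly(A,cv2.convexHull(np.round(q*16).astype(np.int32)),1.,shift=4)
        return float(np.abs(cv2.GaussianBlur(A,(0,0),4)-M).sum()/M.sum())
    zt=z0+max(s[2])*1. if s[0]=="disk" else z0+s[2]/2
    b=back(c,hull.mean(0),zt); best=None
    for a in a0:
        x=np.array([b[0],b[1],a])
        sim=x+np.array([[0,0,0],[.006,0,0],[0,.006,0],[0,0,.2]])
        f=minimize(cost,x,method="Nelder-Mead",options=dict(initial_simplex=sim,xatol=1e-4,fatol=1e-4))
        if best is None or f.fun<best.fun: best=f
    return best.x,best.fun,hull
GREY=((0,0,70),(180,70,255)); 
SPEC=dict(board=(((5,20,110),(40,110,255)),(.09,.15,.025),0,(0,)),
 pad=(((50,80,20),(90,255,255)),(.08,.08,.01),0,(0,)),
 bench=(((0,0,70),(180,60,255)),(.05,.05,.025),0,(-.4,0,.4)),
 dom=(((18,90,60),(35,255,255)),(.035,.035,.035),0,(-.4,0,.4)),
 char=(((0,0,0),(180,255,40)),(.045,.07,.028),0,(1.3,1.7,-1.3)),
 flux=(((100,120,60),(125,255,255)),("disk",.043,(.05,)),0,(0,)),
 solder=(((0,0,110),(180,60,255)),("disk",.039,(.055,)),0,(0,)))
E
cat > m.py <<'E'
from h import *
from workcell import bot
UV=dict(top=dict(board=(260,231,45),pad=(367,239,30),bench=(181,251,22),dom=(374,291,13),char=(250,288,22),flux=(310,290,14),solder=(444,258,14)),
scene=dict(board=(380,252,50),pad=(257,272,32),bench=(454,218,20),dom=(240,222,13),char=(371,203,22),flux=(308,203,11),solder=(164,257,12)))
for n in("top","scene"):
    img=cv2.imread(f"pics/{n}0.png"); c=bot.calibration(n); o=img.copy()
    for k,(u,v,r) in UV[n].items():
        rng,s,z0,a0=SPEC[k]
        if k=="char": a0=(0,.3,-.3)
        p,f,h=fit(c,img,rng,(u,v),r,s,z0,a0)
        print(n,k,p.round(4),round(f,3)); cv2.polylines(o,[h],1,(0,0,255),1)
        cv2.polylines(o,[cv2.convexHull(proj(c,pts(p,s,z0)).round().astype(np.int32))],1,(255,255,0),1)
    cv2.imwrite(f"pics/{n}_fit.png",cv2.resize(o[190:345,110:510] if n=="top" else o[170:310,130:500],None,fx=2,fy=2,interpolation=0))
E
python3 m.py
```

```text
top board [0.5913 0.1317 0.0872] 0.023
top pad [ 0.581  -0.1457 -0.1052] 0.038
top bench [ 0.5348  0.3295 -0.3188] 0.034
top dom [ 0.4448 -0.1612 -0.3187] 0.055
top char [0.4479 0.1501 1.3736] 0.065
top flux [0.4434 0.0007 0.0369] 0.069
top solder [ 0.5322 -0.3334 -0.0033] 0.051
scene board [0.5884 0.1321 0.0954] 0.045
scene pad [ 0.5771 -0.1465 -0.0706] 0.093
scene bench [ 0.5307  0.3292 -0.3355] 0.051
scene dom [ 0.4406 -0.1619 -0.1843] 0.156
scene char [0.4406 0.1509 1.2723] 0.236
scene flux [ 0.4451 -0.001   0.0872] 0.1
scene solder [ 0.5329 -0.3345  0.0502] 0.183
```

View pics/top_fit.png

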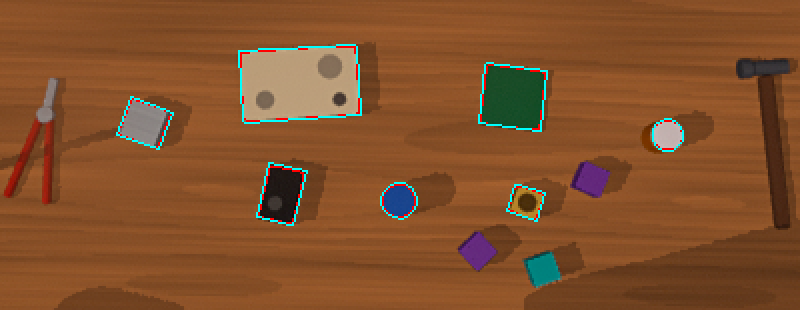

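```bash
cat >> h.py <<'E'
def yaw(q): x=R.from_quat(q).apply([1,0,0]); return np.arctan2(x[1],x[0])
def go(x,y,z,psi,bot=None,frm=None):
    "units for jog from current pose (or frm=(x,y,z,psi))"
    if frm is None:
        from workcell import bot; s=bot.observe(); frm=(*s["tool_pos"],yaw(s["tcp_rot"]))
    d=np.array([x,y,z])-frm[:3]; a=frm[3]; t=np.array([d[0]*np.cos(a)+d[1]*np.sin(a), d[0]*np.sin(a)-d[1]*np.cos(a), -d[2]])/.04
    sp=-((psi-a+np.pi)%(2*np.pi)-np.pi)/np.radians(5)
    print("units",t.round(2),"spin",round(sp,2),"| from",np.round(frm,4)); return (x,y,z,psi)
E
python3 - <<'E'
from h import *
from workcell import bot
c=bot.calibration("top")
for u in [(405,279),(348,316),(382,324)]: print(back(c,u,.03).round(3))
s=bot.observe(); print(bot.tcp_to_tips, yaw(s["tcp_rot"]))
p=go(.533,.329,.20,1.244); 
E
```

```text
[ 0.476 -0.242  0.03 ]
[ 0.38  -0.099  0.03 ]
[ 0.363 -0.184  0.03 ]
0.014 0.33784228282550066
units [ 15.3  -16.46   1.12] spin -10.38 | from [ 0.1739 -0.4949  0.2448  0.3378]
```

>>> {"fn": "jog_arm", "kwargs": {
  "series": [
    [[5.1,-5.5,0.37],0,85],
    [[5.1,-5.5,0.37],0,85],
    [[5.1,-5.5,0.37],0,85],
    [[5.1,-5.5,0.37],0,85],
    [[5.1,-5.5,0.37],0,85],
    [[5.1,-5.5,0.37],0,85],
    [[5.1,-5.5,0.37],0,85],
    [[5.1,-5.5,0.37],0,85]
  ]
}}

```text
t: 0.9
tool_pos: [0.294, -0.2192, 0.2305]
tcp_rot: [0.985, 0.17, -0.0, 0.0]
force: [0.5, -0.7, 0.3]
finger_gap: 0.0848
gripper_force: 0.0
```

>>> {"fn": "jog_arm", "kwargs": {
  "series": [
    [[5.1,-5.5,0.37],0,85],
    [[5.1,-5.5,0.37],0,85],
    [[5.1,-5.5,0.37],0,85],
    [[5.1,-5.5,0.37],0,85],
    [[5.1,-5.5,0.37],0,85],
    [[5.1,-5.5,0.37],0,85],
    [[5.1,-5.5,0.37],0,85],
    [[5.1,-5.5,0.37],0,85]
  ]
}}

```text
t: 1.7
tool_pos: [0.4136, 0.0549, 0.2153]
tcp_rot: [0.986, 0.169, -0.0, 0.0]
force: [-0.8, -0.6, -0.6]
finger_gap: 0.0849
gripper_force: 0.0
```

>>> {"fn": "jog_arm", "kwargs": {
  "series": [
    [[5.1,-5.5,0.37],-10.4,85],
    [[5.1,-5.5,0.37],-10.4,85],
    [[5.1,-5.5,0.37],-10.4,85],
    [[5.1,-5.5,0.37],-10.4,85],
    [[5.1,-5.5,0.37],-10.4,85],
    [[5.1,-5.5,0.37],-10.4,85],
    [[5.1,-5.5,0.37],-10.4,85],
    [[5.1,-5.5,0.37],-10.4,85]
  ]
}}

```text
t: 2.5
tool_pos: [0.5338, 0.3282, 0.1999]
tcp_rot: [0.813, 0.582, -0.001, 0.0]
force: [-0.4, -0.1, 0.4]
finger_gap: 0.0853
gripper_force: 0.0
```

```bash
python3 - <<'E'
from h import *
from workcell import bot
s=bot.observe(); print(s["t"],s["force"],s["joint_positions"])
c=bot.calibration("wrist"); img=bot.grab_frame("wrist"); cv2.imwrite("pics/w1.png",img)
print(proj(c,[[.5348,.3295,.025]]))
go(.534,.3295,.10,1.25); go(.534,.3295,.019,1.25)
E
```

```text
2.5 [-0.42810496 -0.0798939   0.37680256] [ 4.35008475e-01  5.12036629e-01  6.40802975e-02  1.12461737e+00
 -5.53947931e-04  2.33372799e+00]
[[321.94055998 214.32187447]]
units [ 0.05 -0.    2.51] spin -0.1 | from [0.5334 0.3277 0.2004 1.2417]
units [ 0.05 -0.    4.54] spin -0.1 | from [0.5334 0.3277 0.2004 1.2417]
```

View pics/w1.png

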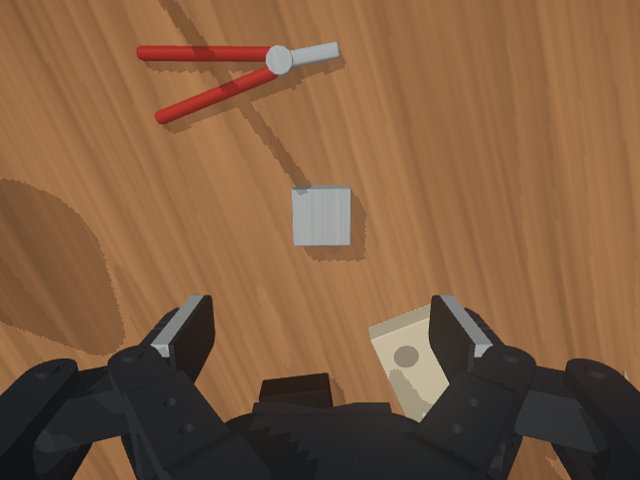

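>>> {"fn": "jog_arm", "kwargs": {
  "series": [
    [[0.05,0,1.2],-0.1,85],
    [[0.05,0,2.4],-0.1,85],
    [[0.05,0,3.4],-0.1,85],
    [[0.05,0,4.0],-0.1,85],
    [[0.05,0,4.3],-0.1,85],
    [[0.05,0,4.5],-0.1,85],
    [[0.05,0,4.54],-0.1,85],
    [[0.05,0,4.54],-0.1,85]
  ],
  "force": 60
}}

```text
t: 3.35
tool_pos: [0.5342, 0.332, 0.0205]
tcp_rot: [0.81, 0.586, 0.001, 0.0]
force: [0.8, -0.5, 0.1]
finger_gap: 0.085
gripper_force: 0.0
```

>>> {"fn": "jog_arm", "kwargs": {
  "series": [
    [[0,0,0],0,40],
    [[0,0,0],0,40],
    [[0,0,0],0,40],
    [[0,0,0],0,40],
    [[0,0,0],0,40],
    [[0,0,0],0,40],
    [[0,0,0],0,40],
    [[0,0,0],0,40]
  ]
}}

```text
t: 4.15
tool_pos: [0.5341, 0.3325, 0.0206]
tcp_rot: [0.81, 0.587, 0.001, 0.0]
force: [-0.2, -2.0, 7.3]
finger_gap: 0.0487
gripper_force: 63.2
```

```bash
python3 - <<'E'
from h import *
from workcell import bot
s=bot.observe(); print(s["t"],s["force"],s["finger_gap"],s["gripper_force"])
a=go(.534,.3295,.10,1.25)
b=go(.581,-.1457,.10,-.1052+np.pi/2,frm=a)
E
```

```text
4.15 [-0.19697805 -2.02685292  7.31388658] 0.048726657286338716 63.17587852478027
units [-0.07  0.02 -1.99] spin 0.05 | from [0.5341 0.3325 0.0206 1.2543]
units [-10.9    4.86  -0.  ] spin -2.47 | from [0.534  0.3295 0.1    1.25  ]
```

>>> {"fn": "jog_arm", "kwargs": {
  "series": [
    [[0,0,-0.4],0,40],
    [[0,0,-1.0],0,40],
    [[0,0,-2],0,40],
    [[-1,0.45,-2],0,40],
    [[-2.1,0.95,-2],0,40],
    [[-3.2,1.4,-2],0,40],
    [[-4.3,1.9,-2],0,40],
    [[-5.4,2.4,-2],0,40]
  ]
}}

```text
t: 4.95
tool_pos: [0.5566, 0.0953, 0.0991]
tcp_rot: [0.81, 0.587, -0.0, -0.0]
force: [1.3, -0.2, -4.5]
finger_gap: 0.0485
gripper_force: 64.7
```

>>> {"fn": "jog_arm", "kwargs": {
  "series": [
    [[-1,0.45,0],-0.5,40],
    [[-2.1,0.95,0],-1,40],
    [[-3.2,1.4,0],-1.5,40],
    [[-4.3,1.9,0],-2.0,40],
    [[-5.0,2.25,0],-2.5,40],
    [[-5.5,2.45,0],-2.5,40],
    [[-5.5,2.45,0],-2.5,40],
    [[-5.5,2.45,0],-2.5,40]
  ]
}}

```text
t: 5.75
tool_pos: [0.5812, -0.1426, 0.0988]
tcp_rot: [0.741, 0.671, -0.0, -0.001]
force: [0.3, 0.7, -5.3]
finger_gap: 0.0487
gripper_force: 64.7
```

```bash
python3 - <<'E'
from h import *
from workcell import bot
s=bot.observe(); print(s["t"],s["force"],s["finger_gap"],s["gripper_force"],s["joint_positions"][5])
img=bot.grab_frame("top"); cv2.imwrite("pics/t2.png",img)
cv2.imwrite("pics/w2.png",bot.grab_frame("wrist")); cw=bot.calibration("wrist")
print(proj(cw,pts((.581,-.1457,-.1052),(.08,.08,.01),0))[4:].round())
a=go(.581,-.1457,.10,-.1052+np.pi/2)
a=go(.581,-.1457,.032,-.1052+np.pi/2)
E
```

```text
5.75 [ 0.30713697  0.65161405 -5.29779151] 0.04865573837251728 64.66380000114441 1.3074344780828904
[[389. 190.]
 [382. 311.]
 [261. 310.]
 [255. 189.]]
units [-0.1   0.   -0.03] spin 0.08 | from [ 0.5814 -0.1416  0.099   1.473 ]
units [-0.1   0.    1.67] spin 0.08 | from [ 0.5814 -0.1416  0.099   1.473 ]
```

View pics/w2.png

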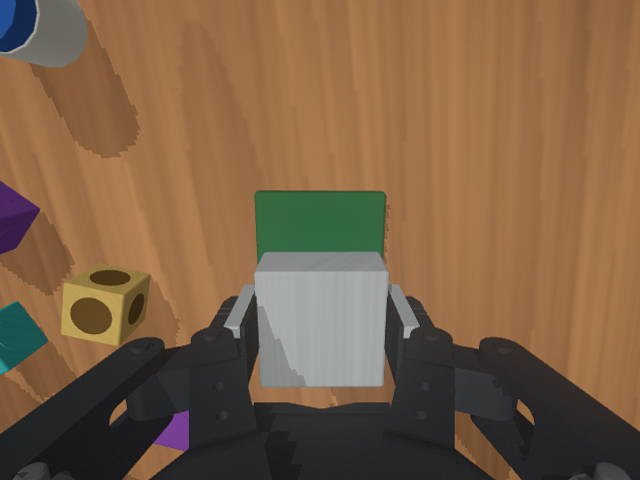

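```bash
python3 - <<'E'
from h import *
from workcell import bot
c=bot.calibration("wrist")
for z in(.1,.103,.106):
    P=np.array([back(c,u,z) for u in [(257,270),(386,270),(385,386),(260,386)]]); print(z,P.mean(0).round(4),np.linalg.norm(P[0]-P[1]),np.linalg.norm(P[1]-P[2]))
print(bot.observe()["tool_pos"])
E
```

```text
0.1 [ 0.5808 -0.1482  0.1   ] 0.04831692319943886 0.05111916028591199
0.103 [ 0.581  -0.1465  0.103 ] 0.047184043014571415 0.049920576437434486
0.106 [ 0.5812 -0.1447  0.106 ] 0.04605116282970386 0.048721992588956986
[ 0.58140028 -0.14161505  0.09897514]
```

>>> {"fn": "jog_arm", "kwargs": {
  "series": [
    [[0,0,0.6],0.08,40],
    [[0,0,1.1],0.08,40],
    [[0,0,1.4],0.08,40],
    [[0,0,1.55],0.08,40],
    [[0,0,1.65],0.08,40],
    [[0,0,1.7],0.08,40],
    [[0,0,1.7],0.08,40],
    [[0,0,1.7],0.08,40]
  ]
}}

```text
t: 6.65
tool_pos: [0.5823, -0.1428, 0.0319]
tcp_rot: [0.743, 0.669, 0.0, 0.0]
force: [0.2, -0.5, -5.4]
finger_gap: 0.0484
gripper_force: 64.6
```

>>> {"fn": "jog_arm", "kwargs": {
  "series": [
    [[0,0,0],0,70],
    [[0,0,0],0,70],
    [[0,0,0],0,70],
    [[0,0,0],0,70],
    [[0,0,-0.6],0,70],
    [[0,0,-1.5],0,70],
    [[0,0,-2.5],0,70],
    [[0,0,-2.5],0,70]
  ]
}}

```text
t: 7.45
tool_pos: [0.5851, -0.1438, 0.1368]
tcp_rot: [0.743, 0.669, 0.002, 0.004]
force: [1.3, 0.5, -0.0]
finger_gap: 0.07
gripper_force: 0.0
```

```bash
python3 - <<'E'
from h import *
from workcell import bot
s=bot.observe(); print(s["t"],s["force"],s["finger_gap"],s["gripper_force"])
img=bot.grab_frame("wrist"); cw=bot.calibration("wrist"); cv2.imwrite("pics/w3.png",img)
ct=bot.calibration("top"); it=bot.grab_frame("top"); cv2.imwrite("pics/t3.png",it)
print(proj(cw,[[.581,-.1457,.035]]),proj(cw,[[.4448,-.1612,.035]]))
a=go(.4448,-.1612,.13,1.252)
E
```

```text
7.45 [ 1.28461821  0.51370877 -0.00856629] 0.06999211487314289 0.0
[[316.73051628 245.39222068]] [[118.69414519 287.78527109]]
units [-0.82 -3.38  0.06] spin 2.44 | from [ 0.5826 -0.1429  0.1323  1.4653]
```

View pics/w3.png

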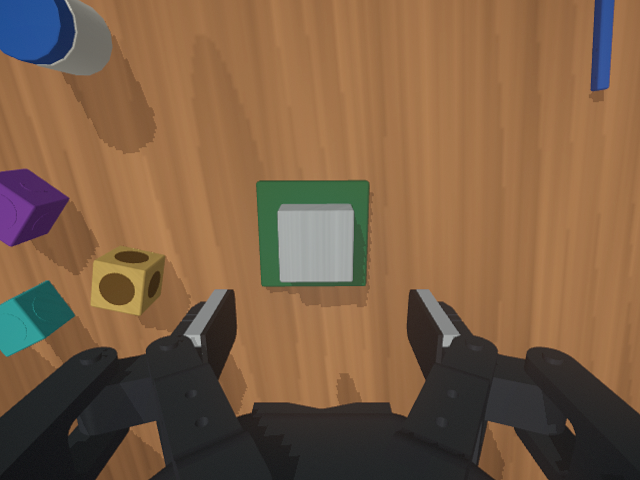

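>>> {"fn": "jog_arm", "kwargs": {
  "series": [
    [[-0.2,-0.9,0],0.6,60],
    [[-0.4,-1.8,0],1.2,60],
    [[-0.6,-2.6,0],1.8,60],
    [[-0.75,-3.2,0],2.4,60],
    [[-0.82,-3.38,0],2.4,60],
    [[-0.82,-3.38,0],2.4,60],
    [[-0.82,-3.38,0],2.4,60],
    [[-0.82,-3.38,0],2.4,60]
  ]
}}

```text
t: 8.35
tool_pos: [0.445, -0.1611, 0.1311]
tcp_rot: [0.809, 0.588, 0.0, 0.0]
force: [0.0, -0.1, -0.2]
finger_gap: 0.0604
gripper_force: 0.0
```

```bash
python3 - <<'E'
from h import *
from workcell import bot
s=bot.observe(); print(s["t"],s["finger_gap"])
img=bot.grab_frame("wrist"); cw=bot.calibration("wrist"); cv2.imwrite("pics/w4.png",img)
u=proj(cw,[[.4448,-.1612,.0175]])[0]; print(u)
rng=((18,60,40),(35,255,255))
p,f,h=fit(cw,img,rng,u,75,(.035,.035,.035),0,(-.4,-.2)); print(p,f)
cv2.polylines(img,[h],1,(0,0,255),1); cv2.polylines(img,[cv2.convexHull(proj(cw,pts(p,(.035,.035,.035),0)).round().astype(np.int32))],1,(255,255,0),1)
cv2.imwrite("pics/w4f.png",img)
go(p[0],p[1],.024,p[2]+np.pi/2)
E
```

```text
8.35 0.06043440425109287
[321.09568471 236.14113546]
[ 0.4432395  -0.16281795 -0.3356903 ] 0.02612575702369213
units [-0.06 -0.03  2.68] spin 0.25 | from [ 0.4449 -0.161   0.1311  1.2569]
```

View pics/w4f.png

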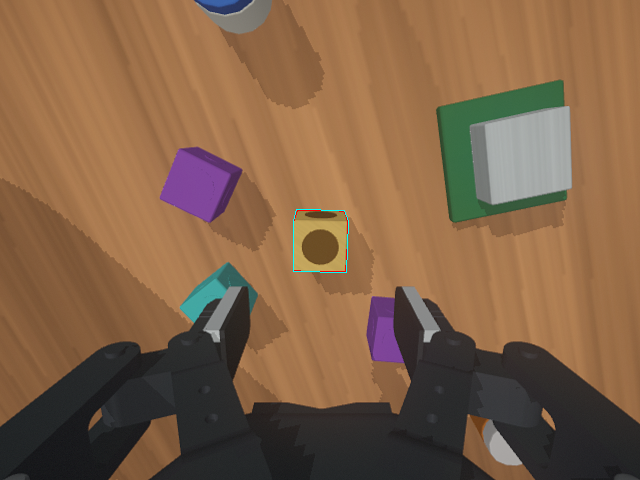

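>>> {"fn": "jog_arm", "kwargs": {
  "series": [
    [[-0.06,-0.03,0.9],0.25,60],
    [[-0.06,-0.03,1.6],0.25,60],
    [[-0.06,-0.03,2.1],0.25,60],
    [[-0.06,-0.03,2.4],0.25,60],
    [[-0.06,-0.03,2.6],0.25,60],
    [[-0.06,-0.03,2.68],0.25,60],
    [[-0.06,-0.03,2.68],0.25,60],
    [[-0.06,-0.03,2.68],0.25,60]
  ]
}}

```text
t: 9.2
tool_pos: [0.4426, -0.1631, 0.0246]
tcp_rot: [0.816, 0.579, 0.0, 0.0]
force: [1.0, 0.3, 0.3]
finger_gap: 0.0601
gripper_force: 0.0
```

>>> {"fn": "jog_arm", "kwargs": {
  "series": [
    [[0,0,0],0,25],
    [[0,0,0],0,25],
    [[0,0,0],0,25],
    [[0,0,0],0,25],
    [[0,0,0],0,25],
    [[0,0,-0.4],0,25],
    [[0,0,-1.2],0,25],
    [[0,0,-2.2],0,25]
  ]
}}

```text
t: 10.0
tool_pos: [0.4407, -0.1622, 0.1121]
tcp_rot: [0.816, 0.579, -0.001, -0.002]
force: [0.5, -1.2, -3.6]
finger_gap: 0.0338
gripper_force: 61.0
```

```bash
python3 - <<'E'
from h import *
from workcell import bot
s=bot.observe(); print(s["t"],s["force"],s["finger_gap"],s["gripper_force"])
go(.581,-.1457,.12,-.1052+np.pi/2)
E
```

```text
10.0 [ 0.48988256 -1.20966789 -3.6168462 ] 0.03375487708337991 60.98815083503723
units [ 1.55  3.17 -0.2 ] spin -2.65 | from [ 0.4407 -0.1622  0.1121  1.2339]
```

>>> {"fn": "jog_arm", "kwargs": {
  "series": [
    [[0.4,0.8,-0.2],-0.7,25],
    [[0.8,1.6,-0.2],-1.4,25],
    [[1.2,2.4,-0.2],-2.1,25],
    [[1.45,2.9,-0.2],-2.65,25],
    [[1.53,3.13,-0.2],-2.65,25],
    [[1.53,3.13,-0.2],-2.65,25],
    [[1.53,3.13,-0.2],-2.65,25],
    [[1.53,3.13,-0.2],-2.65,25]
  ]
}}

```text
t: 10.8
tool_pos: [0.5792, -0.1466, 0.12]
tcp_rot: [0.744, 0.668, -0.0, -0.001]
force: [0.2, -0.1, -3.0]
finger_gap: 0.0341
gripper_force: 61.1
```

```bash
python3 - <<'E'
from h import *
from workcell import bot
s=bot.observe(); print(s["t"],s["force"],s["finger_gap"])
img=bot.grab_frame("wrist"); cw=bot.calibration("wrist")
cv2.imwrite("pics/w5.png",img)
print(proj(cw,pts((.581,-.1457,-.1052),(.05,.05,.025),.01))[4:].round())
print(proj(cw,pts((.581,-.1457,-.1052),(.035,.035,.035),s["tool_pos"][2]-.0246))[4:].round())
go(.581,-.1457,.0246+.035,-.1052+np.pi/2)
E
```

```text
10.8 [ 0.18674474 -0.10951061 -3.0398813 ] 0.03408042164603713
[[366. 206.]
 [363. 284.]
 [285. 284.]
 [282. 207.]]
[[376. 280.]
 [372. 367.]
 [279. 367.]
 [276. 280.]]
units [0.03 0.04 1.51] spin -0.02 | from [ 0.5794 -0.1467  0.1201  1.4642]
```

View pics/w5.png

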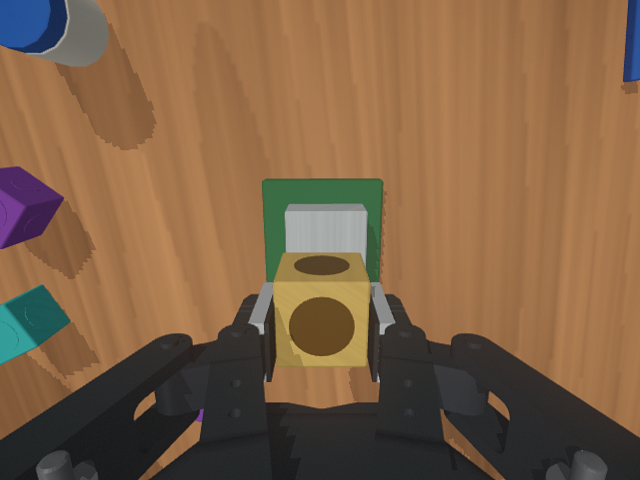

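>>> {"fn": "jog_arm", "kwargs": {
  "series": [
    [[0,0.06,0.5],0,25],
    [[0,0.06,0.9],0,25],
    [[0,0.06,1.2],0,25],
    [[0,0.06,1.35],0,25],
    [[0,0.06,1.45],0,25],
    [[0,0.06,1.5],0,25],
    [[0,0.06,1.5],0,25],
    [[0,0.06,1.5],0,25]
  ]
}}

```text
t: 11.65
tool_pos: [0.5832, -0.1469, 0.0606]
tcp_rot: [0.743, 0.669, 0.0, 0.0]
force: [0.2, -0.6, -3.8]
finger_gap: 0.0338
gripper_force: 61.2
```

>>> {"fn": "jog_arm", "kwargs": {
  "series": [
    [[0,0,0],0,65],
    [[0,0,0],0,65],
    [[0,0,0],0,65],
    [[0,0,0],0,65],
    [[0,0,-0.6],0,65],
    [[0,0,-1.5],0,65],
    [[0,0,-2.2],0,65],
    [[0,0,-2.2],0,65]
  ]
}}

```text
t: 12.45
tool_pos: [0.5853, -0.1477, 0.1523]
tcp_rot: [0.743, 0.669, 0.002, 0.003]
force: [0.3, 0.1, -0.0]
finger_gap: 0.065
gripper_force: 0.0
```

```bash
python3 - <<'E'
from h import *
from workcell import bot
s=bot.observe(); print(s["t"],s["force"],s["joint_positions"][[0,5]])
it=bot.grab_frame("top"); ct=bot.calibration("top"); cv2.imwrite("pics/t6.png",it)
img=bot.grab_frame("wrist"); cw=bot.calibration("wrist")
for z in(.07,): cv2.polylines(img,[proj(cw,pts((.581,-.1457,-.1052),(.035,.035,.035),.035))[4:].round().astype(np.int32)],1,(0,0,255),1)
cv2.imwrite("pics/w6.png",np.hstack([img[140:400,200:460],cv2.resize(it[190:320,110:330],None,fx=2,fy=2)]))
go(.4479,.1501,.13,1.3736)
E
```

```text
12.45 [ 0.28177369  0.14741415 -0.04319716] [-0.36822113  1.3080427 ]
units [ 7.03 -4.15  0.46] spin 1.05 | from [ 0.5832 -0.1469  0.1485  1.4653]
```

View pics/w6.png

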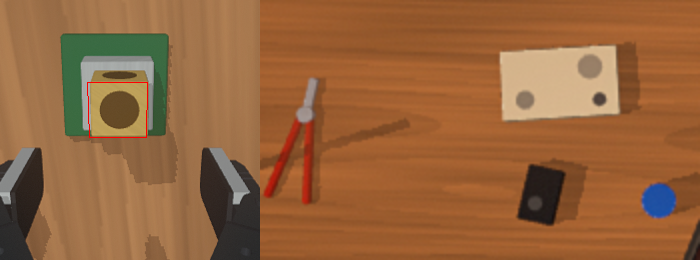

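>>> {"fn": "jog_arm", "kwargs": {
  "series": [
    [[7.03,-4.15,0.4],-12,75],
    [[7.03,-4.15,0.4],-12,75],
    [[7.03,-4.15,0.4],-12,75],
    [[7.03,-4.15,0.4],-12,75],
    [[7.03,-4.15,0.4],-12,75],
    [[7.03,-4.15,0.4],-12,75],
    [[7.03,-4.15,0.4],-12,75],
    [[7.03,-4.15,0.4],-12,75]
  ]
}}

```text
t: 13.35
tool_pos: [0.4444, 0.1528, 0.1307]
tcp_rot: [0.305, 0.952, -0.0, -0.002]
force: [1.2, -1.0, 0.9]
finger_gap: 0.075
gripper_force: 0.0
```

>>> {"fn": "jog_arm", "kwargs": {
  "series": [
    [[0,0,0],-1.5,75],
    [[0,0,0],-3,75],
    [[0,0,0],-4.5,75],
    [[0,0,0],-5,75],
    [[0,0,0],-5,75],
    [[0,0,0],-5,75],
    [[0,0,0],-5,75],
    [[0,0,0],-5,75]
  ]
}}

```text
t: 14.15
tool_pos: [0.4474, 0.1502, 0.132]
tcp_rot: [0.097, 0.995, -0.0, -0.0]
force: [-0.5, -0.2, 0.8]
finger_gap: 0.0752
gripper_force: 0.0
```

```bash
python3 - <<'E'
from h import *
from workcell import bot
s=bot.observe(); print(s["t"],s["force"],s["joint_positions"][[0,5]])
img=bot.grab_frame("wrist"); cw=bot.calibration("wrist")
S=(.045,.07,.028)
u=proj(cw,[[.4479,.1501,.014]])[0]; print(u)
p,f,h=fit(cw,img,((0,0,0),(180,255,48)),u,110,S,0,(1.3,1.45)); print(p,f)
cv2.polylines(img,[h],1,(0,0,255),1); cv2.polylines(img,[cv2.convexHull(proj(cw,pts(p,S,0)).round().astype(np.int32))],1,(255,255,0),1)
cv2.imwrite("pics/w7.png",img)
go(p[0],p[1],.022,p[2]+np.pi/2)
E
```

```text
14.15 [-0.53911896 -0.17732399  0.82821518] [0.16874549 0.36272994]
[322.7876898  236.34605267]
[0.44720432 0.1480851  1.37785966] 0.06866644322872162
units [-0.01 -0.05  2.75] spin -0.01 | from [0.4474 0.1502 0.132  2.9479]
```

View pics/w7.png

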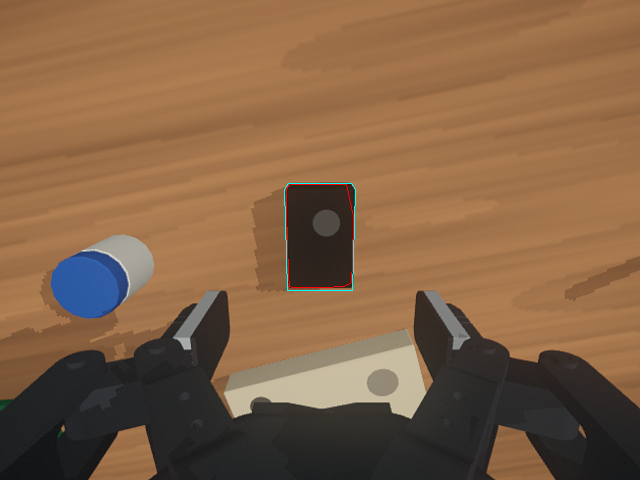

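>>> {"fn": "jog_arm", "kwargs": {
  "series": [
    [[0,-0.05,0.9],0,75],
    [[0,-0.05,1.7],0,75],
    [[0,-0.05,2.2],0,75],
    [[0,-0.05,2.5],0,75],
    [[0,-0.05,2.7],0,75],
    [[0,-0.05,2.75],0,75],
    [[0,-0.05,2.75],0,75],
    [[0,-0.05,2.75],0,75]
  ],
  "force": 30
}}

```text
t: 15.0
tool_pos: [0.4476, 0.1484, 0.0227]
tcp_rot: [0.096, 0.995, 0.0, 0.001]
force: [-0.1, -0.2, -0.0]
finger_gap: 0.0748
gripper_force: 0.0
```

>>> {"fn": "jog_arm", "kwargs": {
  "series": [
    [[0,0,0],0,38],
    [[0,0,0],0,38],
    [[0,0,0],0,38],
    [[0,0,0],0,38],
    [[0,0,0],0,38],
    [[0,0,-0.4],0,38],
    [[0,0,-1.2],0,38],
    [[0,0,-2.2],0,38]
  ]
}}

```text
t: 15.8
tool_pos: [0.4458, 0.1482, 0.1103]
tcp_rot: [0.096, 0.995, -0.0, -0.001]
force: [0.8, 0.4, 0.1]
finger_gap: 0.0441
gripper_force: 31.1
```

```bash
python3 - <<'E'
from h import *
from workcell import bot
s=bot.observe(); print(s["t"],s["force"],s["finger_gap"],s["gripper_force"])
go(.5908,.1318,.11,.088+np.pi/2)
E
```

```text
15.8 [0.78001811 0.38349758 0.09124382] 0.04412852775205844 31.136802434921265
units [-3.64  0.29  0.01] spin 14.78 | from [0.4458 0.1482 0.1103 2.9488]
```

>>> {"fn": "jog_arm", "kwargs": {
  "series": [
    [[-0.6,0.05,0],1.7,38],
    [[-1.2,0.1,0],3.4,38],
    [[-1.8,0.15,0],5,38],
    [[-2.4,0.2,0],6.7,38],
    [[-3.0,0.25,0],8.3,38],
    [[-3.5,0.28,0],9.8,38],
    [[-3.6,0.29,0],11.4,38],
    [[-3.62,0.29,0],12,38]
  ]
}}

```text
t: 16.6
tool_pos: [0.5921, 0.1318, 0.1099]
tcp_rot: [0.583, 0.812, 0.0, 0.0]
force: [-0.2, 0.1, 0.0]
finger_gap: 0.0444
gripper_force: 31.1
```

>>> {"fn": "jog_arm", "kwargs": {
  "series": [
    [[0,0,0],1.4,38],
    [[0,0,0],2.8,38],
    [[0,0,0],2.8,38],
    [[0,0,0],2.8,38],
    [[0,0,0],2.8,38],
    [[0,0,0],2.8,38],
    [[0,0,0],2.8,38],
    [[0,0,0],2.8,38]
  ]
}}

```text
t: 17.4
tool_pos: [0.5913, 0.132, 0.1101]
tcp_rot: [0.676, 0.737, -0.0, -0.0]
force: [-0.3, -0.1, 0.3]
finger_gap: 0.0442
gripper_force: 31.1
```

```bash
python3 - <<'E'
from h import *
from workcell import bot
s=bot.observe(); print(s["t"],s["force"],s["finger_gap"],s["gripper_force"])
go(.5908,.1318,.0485,.088+np.pi/2)
E
```

```text
17.4 [-0.30798031 -0.11013376  0.32390716] 0.04423560700680928 31.14057183265686
units [-0.   -0.01  1.54] spin -0.01 | from [0.5913 0.132  0.1101 1.6578]
```

>>> {"fn": "jog_arm", "kwargs": {
  "series": [
    [[0,0,0.5],0,38],
    [[0,0,0.9],0,38],
    [[0,0,1.2],0,38],
    [[0,0,1.4],0,38],
    [[0,0,1.5],0,38],
    [[0,0,1.55],0,38],
    [[0,0,1.55],0,38],
    [[0,0,1.55],0,38]
  ]
}}

```text
t: 18.2
tool_pos: [0.5918, 0.132, 0.0486]
tcp_rot: [0.676, 0.737, 0.0, 0.0]
force: [0.1, 0.3, 0.5]
finger_gap: 0.0448
gripper_force: 31.2
```

>>> {"fn": "jog_arm", "kwargs": {
  "series": [
    [[0,0,0],0,75],
    [[0,0,0],0,75],
    [[0,0,0],0,75],
    [[0,0,0],0,75],
    [[0,0,-0.6],0,75],
    [[0,0,-1.5],0,75],
    [[0,0,-2.2],0,75],
    [[0,0,-2.2],0,75]
  ]
}}

```text
t: 19.0
tool_pos: [0.5939, 0.1323, 0.1402]
tcp_rot: [0.676, 0.737, 0.003, 0.002]
force: [0.5, -1.0, -0.2]
finger_gap: 0.0751
gripper_force: 0.0
```

```bash
python3 - <<'E'
from h import *
from workcell import bot
s=bot.observe(); print(s["t"],s["force"],s["joint_positions"][[0,5]])
img=bot.grab_frame("wrist"); cw=bot.calibration("wrist")
cv2.polylines(img,[proj(cw,pts((.5913,.1317,.0872),(.045,.07,.028),.025))[4:].round().astype(np.int32)],1,(0,0,255),1)
cv2.imwrite("pics/w8.png",img)
go(.4434,.0007,.15,.088+np.pi/2)
E
```

```text
19.0 [ 0.48651176 -0.95371596 -0.20080937] [0.09908725 1.58331032]
units [-2.95 -4.   -0.3 ] spin -0.02 | from [0.5928 0.1321 0.1381 1.6572]
```

View pics/w8.png

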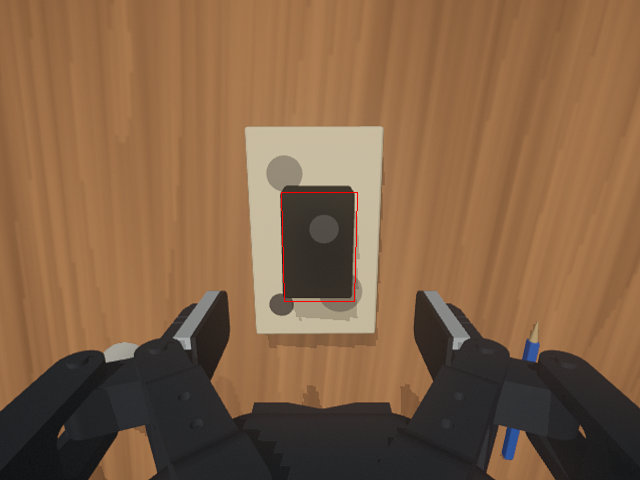

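>>> {"fn": "jog_arm", "kwargs": {
  "series": [
    [[-0.7,-1,-0.2],0,80],
    [[-1.4,-2,-0.2],0,80],
    [[-2.1,-3,-0.2],0,80],
    [[-2.8,-3.8,-0.2],0,80],
    [[-2.95,-4,-0.2],0,80],
    [[-2.95,-4,-0.2],0,80],
    [[-2.95,-4,-0.2],0,80],
    [[-2.95,-4,-0.2],0,80]
  ]
}}

```text
t: 19.85
tool_pos: [0.4431, 0.0012, 0.1439]
tcp_rot: [0.676, 0.737, 0.0, 0.0]
force: [0.4, -1.3, -0.8]
finger_gap: 0.0801
gripper_force: 0.0
```

```bash
python3 - <<'E'
from h import *
from workcell import bot
s=bot.observe(); print(s["t"],s["force"],s["joint_positions"][[0,5]])
img=bot.grab_frame("wrist"); cw=bot.calibration("wrist")
S=("disk",.043,(.042,.05)); u=proj(cw,[[.4434,.0007,.05]])[0]
p,f,h=fit(cw,img,((100,120,40),(125,255,255)),u,110,S,0,(0,)); print(p,f,u)
go(p[0],p[1],.026,.088+np.pi/2)
E
```

```text
19.85 [ 0.40746198 -1.29969603 -0.7933993 ] [-0.16264448  1.32078709]
[ 0.44177629 -0.00095345  0.05919566] 0.04184196516871452 [322.32899289 245.18259151]
units [-0.05 -0.04  2.95] spin -0.0 | from [4.4300e-01 1.3000e-03 1.4390e-01 1.6584e+00]
```

>>> {"fn": "jog_arm", "kwargs": {
  "series": [
    [[-0.04,-0.04,0.9],0,80],
    [[-0.04,-0.04,1.8],0,80],
    [[-0.04,-0.04,2.4],0,80],
    [[-0.04,-0.04,2.75],0,80],
    [[-0.04,-0.04,2.9],0,80],
    [[-0.04,-0.04,2.95],0,80],
    [[-0.04,-0.04,2.95],0,80],
    [[-0.04,-0.04,2.95],0,80]
  ]
}}

```text
t: 20.7
tool_pos: [0.4414, -0.0011, 0.0268]
tcp_rot: [0.676, 0.737, 0.0, 0.001]
force: [0.4, 0.5, 0.4]
finger_gap: 0.0797
gripper_force: 0.0
```

>>> {"fn": "jog_arm", "kwargs": {
  "series": [
    [[0,0,0],0,36],
    [[0,0,0],0,36],
    [[0,0,0],0,36],
    [[0,0,0],0,36],
    [[0,0,0],0,36],
    [[0,0,-0.4],0,36],
    [[0,0,-1.2],0,36],
    [[0,0,-2],0,36]
  ]
}}

```text
t: 21.5
tool_pos: [0.44, -0.001, 0.1068]
tcp_rot: [0.676, 0.737, -0.0, -0.001]
force: [0.8, -0.2, -1.1]
finger_gap: 0.0431
gripper_force: 31.1
```

```bash
python3 - <<'E'
from h import *
from workcell import bot
s=bot.observe(); print(s["t"],s["force"],s["finger_gap"],s["gripper_force"])
go(.6015,.0152,.106,.088+np.pi/2)
E
```

```text
21.5 [ 0.79578893 -0.21071346 -1.09755381] 0.0430678665390129 31.145398020744324
units [0.06 4.06 0.02] spin -0.02 | from [ 4.4000e-01 -1.0000e-03  1.0680e-01  1.6571e+00]
```

>>> {"fn": "jog_arm", "kwargs": {
  "series": [
    [[0,1,0],0,36],
    [[0,2,0],0,36],
    [[0.03,3,0],0,36],
    [[0.06,3.7,0],0,36],
    [[0.06,4,0],0,36],
    [[0.06,4.02,0],0,36],
    [[0.06,4.02,0],0,36],
    [[0.06,4.02,0],0,36]
  ]
}}

```text
t: 22.3
tool_pos: [0.5995, 0.0151, 0.106]
tcp_rot: [0.676, 0.737, -0.0, -0.0]
force: [-0.6, -0.5, -0.8]
finger_gap: 0.043
gripper_force: 31.2
```

```bash
python3 - <<'E'
from h import *
from workcell import bot
s=bot.observe(); print(s["t"],s["force"],s["finger_gap"],s["gripper_force"])
go(.6015,.0152,.0268,.088+np.pi/2)
E
```

```text
22.3 [-0.57595608 -0.49540492 -0.83105139] 0.04298348823894647 31.223486065864563
units [-0.    0.05  1.98] spin -0.02 | from [0.5995 0.0151 0.106  1.6571]
```

>>> {"fn": "jog_arm", "kwargs": {
  "series": [
    [[0,0.03,0.6],0,36],
    [[0,0.03,1.1],0,36],
    [[0,0.03,1.5],0,36],
    [[0,0.03,1.8],0,36],
    [[0,0.03,1.93],0,36],
    [[0,0.03,1.97],0,36],
    [[0,0.03,1.97],0,36],
    [[0,0.03,1.97],0,36]
  ]
}}

```text
t: 23.1
tool_pos: [0.6024, 0.0152, 0.0281]
tcp_rot: [0.676, 0.737, 0.0, 0.0]
force: [-0.5, 0.3, -0.9]
finger_gap: 0.0428
gripper_force: 31.2
```

>>> {"fn": "jog_arm", "kwargs": {
  "series": [
    [[0,0,0],0,80],
    [[0,0,0],0,80],
    [[0,0,0],0,80],
    [[0,0,0],0,80],
    [[0,0,-0.6],0,80],
    [[0,0,-1.6],0,80],
    [[0,0,-2.8],0,80],
    [[0,0,-3],0,80]
  ]
}}

```text
t: 23.9
tool_pos: [0.6049, 0.015, 0.1529]
tcp_rot: [0.676, 0.737, 0.003, 0.003]
force: [0.3, -0.1, 0.5]
finger_gap: 0.0797
gripper_force: 0.0
```

```bash
python3 - <<'E'
from h import *
from workcell import bot
s=bot.observe(); print(s["t"],s["force"],s["joint_positions"][[0,5]])
img=bot.grab_frame("wrist"); cw=bot.calibration("wrist")
S=("disk",.043,(.042,.05)); u=proj(cw,[[.6015,.0152,.05]])[0]
p,f,h=fit(cw,img,((100,120,40),(125,255,255)),u,110,S,0,(0,)); print(p,f,u)
go(.5322,-.3334,.155,.088+np.pi/2)
E
```

```text
23.9 [ 0.2907482  -0.05942845  0.48133337] [-0.09590929  1.38831599]
[0.60138872 0.01572878 0.22009257] 0.05196262523531914 [316.30912203 239.99922793]
units [-8.52 -2.55 -0.08] spin -0.02 | from [0.6044 0.0151 0.1518 1.6573]
```

>>> {"fn": "jog_arm", "kwargs": {
  "series": [
    [[-8.5,-2.5,0],0,80],
    [[-8.5,-2.5,0],0,80],
    [[-8.5,-2.5,0],0,80],
    [[-8.5,-2.5,0],0,80],
    [[-8.5,-2.5,0],0,80],
    [[-8.5,-2.5,0],0,80],
    [[-8.5,-2.5,0],0,80],
    [[-8.5,-2.5,0],0,80]
  ]
}}

```text
t: 24.75
tool_pos: [0.5297, -0.3373, 0.1457]
tcp_rot: [0.678, 0.735, -0.001, -0.0]
force: [0.4, 1.2, -0.7]
finger_gap: 0.0799
gripper_force: 0.0
```

```bash
python3 - <<'E'
from h import *
from workcell import bot
s=bot.observe(); print(s["t"],s["force"],s["joint_positions"][[0,5]])
bot.grab_frame("top"); bot.grab_frame("top")
img=bot.grab_frame("wrist"); cw=bot.calibration("wrist"); cv2.imwrite("pics/w9.png",img)
S=("disk",.039,(.055,)); u=proj(cw,[[.5322,-.3334,.055]])[0]
p,f,h=fit(cw,img,((0,0,100),(180,60,255)),u,90,S,0,(0,)); print(p,f,u)
go(p[0],p[1],.028,.088+np.pi/2)
E
```

```text
24.75 [ 0.39894209  1.18512925 -0.7078228 ] [-0.68262645  0.80708246]
[ 0.53171195 -0.33388253  0.17494704] 0.05080446973443031 [323.71647617 248.6905795 ]
units [-0.06  0.01  2.95] spin -0.03 | from [ 0.531  -0.3316  0.146   1.6563]
```

View pics/w9.png

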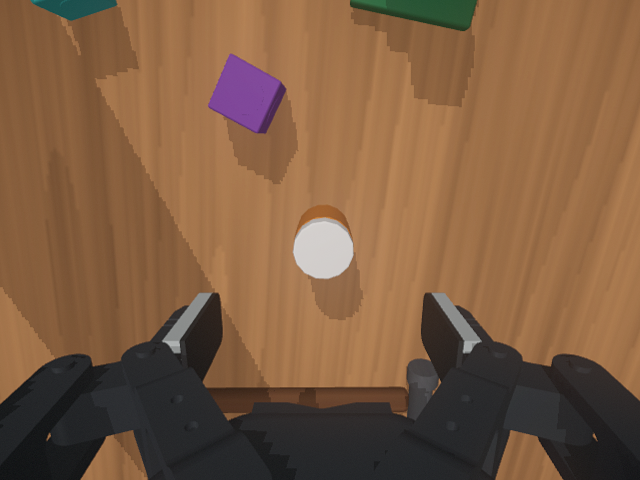

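>>> {"fn": "jog_arm", "kwargs": {
  "series": [
    [[-0.06,0.01,0.9],0,80],
    [[-0.06,0.01,1.8],0,80],
    [[-0.06,0.01,2.4],0,80],
    [[-0.06,0.01,2.75],0,80],
    [[-0.06,0.01,2.9],0,80],
    [[-0.06,0.01,2.95],0,80],
    [[-0.06,0.01,2.95],0,80],
    [[-0.06,0.01,2.95],0,80]
  ]
}}

```text
t: 25.7
tool_pos: [0.533, -0.3349, 0.0305]
tcp_rot: [0.676, 0.737, 0.0, 0.001]
force: [-0.0, 0.8, -0.1]
finger_gap: 0.0797
gripper_force: 0.0
```

>>> {"fn": "jog_arm", "kwargs": {
  "series": [
    [[0,0,0],0,32],
    [[0,0,0],0,32],
    [[0,0,0],0,32],
    [[0,0,0],0,32],
    [[0,0,0],0,32],
    [[0,0,-0.6],0,32],
    [[0,0,-1.7],0,32],
    [[0,0,-2.8],0,32]
  ]
}}

```text
t: 26.5
tool_pos: [0.5315, -0.3339, 0.1418]
tcp_rot: [0.676, 0.737, -0.0, -0.001]
force: [-0.1, -0.7, -1.3]
finger_gap: 0.0391
gripper_force: 30.5
```

```bash
python3 - <<'E'
from h import *
from workcell import bot
s=bot.observe(); print(s["t"],s["force"],s["finger_gap"],s["gripper_force"])
b=.0872; go(.5913+.085*np.cos(b),.1317+.085*np.sin(b),.14,.088+np.pi)
E
```

```text
26.5 [-0.0734954  -0.66306515 -1.27688354] 0.03911621422806067 30.5406653881073
units [11.47  4.62  0.04] spin -18.02 | from [ 0.5315 -0.3339  0.1418  1.6572]
```

>>> {"fn": "jog_arm", "kwargs": {
  "series": [
    [[0.4,0.16,0],0,32],
    [[1.2,0.48,0],0,32],
    [[2.1,0.85,0],0,32],
    [[3.0,1.2,0],0,32],
    [[3.9,1.6,0],0,32],
    [[4.8,1.95,0],0,32],
    [[5.5,2.2,0],0,32],
    [[5.75,2.3,0],0,32]
  ]
}}

```text
t: 27.3
tool_pos: [0.6041, -0.0942, 0.1406]
tcp_rot: [0.675, 0.738, 0.0, -0.001]
force: [0.1, -0.4, -1.0]
finger_gap: 0.0392
gripper_force: 30.5
```

>>> {"fn": "jog_arm", "kwargs": {
  "series": [
    [[0.4,0.16,0],-1,32],
    [[1.2,0.48,0],-2,32],
    [[2.1,0.85,0],-3.2,32],
    [[3.0,1.2,0],-4.5,32],
    [[3.9,1.6,0],-5.8,32],
    [[4.8,1.95,0],-7.1,32],
    [[5.5,2.2,0],-8.3,32],
    [[5.75,2.3,0],-9,32]
  ]
}}

```text
t: 28.1
tool_pos: [0.676, 0.1422, 0.1404]
tcp_rot: [0.34, 0.941, 0.0, -0.0]
force: [-0.0, -0.9, -2.0]
finger_gap: 0.039
gripper_force: 30.6
```

>>> {"fn": "jog_arm", "kwargs": {
  "series": [
    [[0,0,0],-1,32],
    [[0,0,0],-2.4,32],
    [[0,0,0],-4,32],
    [[0,0,0],-5.6,32],
    [[0,0,0],-7.2,32],
    [[0,0,0],-8.5,32],
    [[0,0,0],-9,32],
    [[0,0,0],-9,32]
  ]
}}

```text
t: 28.9
tool_pos: [0.6756, 0.1391, 0.1406]
tcp_rot: [-0.043, 0.999, -0.0, -0.0]
force: [-0.0, 0.3, -0.8]
finger_gap: 0.0389
gripper_force: 30.6
```

```bash
python3 - <<'E'
from h import *
from workcell import bot
s=bot.observe(); print(s["t"],s["force"],s["finger_gap"],s["gripper_force"])
bot.grab_frame("top")
b=.0872; go(.5913+.085*np.cos(b),.1317+.085*np.sin(b),.0305,.088+np.pi)
E
```

```text
28.9 [-0.04392789  0.28827511 -0.75530152] 0.03894936930314518 30.57496190071106
units [-0.01 -0.    2.75] spin -0.04 | from [ 0.6757  0.1392  0.1407 -3.0569]
```

>>> {"fn": "jog_arm", "kwargs": {
  "series": [
    [[0,0,0.8],0,32],
    [[0,0,1.5],0,32],
    [[0,0,2.1],0,32],
    [[0,0,2.5],0,32],
    [[0,0,2.7],0,32],
    [[0,0,2.78],0,32],
    [[0,0,2.78],0,32],
    [[0,0,2.78],0,32]
  ]
}}

```text
t: 29.75
tool_pos: [0.6765, 0.1397, 0.0309]
tcp_rot: [-0.043, 0.999, 0.0, 0.001]
force: [-0.8, -0.1, -1.7]
finger_gap: 0.0388
gripper_force: 30.7
```

>>> {"fn": "jog_arm", "kwargs": {
  "series": [
    [[0,0,0],0,70],
    [[0,0,0],0,70],
    [[0,0,0],0,70],
    [[0,0,0],0,70],
    [[0,0,-0.6],0,70],
    [[0,0,-1.6],0,70],
    [[0,0,-2.8],0,70],
    [[0,0,-3.5],0,70]
  ]
}}

```text
t: 30.55
tool_pos: [0.677, 0.1399, 0.1741]
tcp_rot: [-0.043, 0.999, 0.0, 0.002]
force: [1.2, 0.2, -0.4]
finger_gap: 0.0699
gripper_force: 0.0
```

>>> {"fn": "jog_arm", "kwargs": {
  "series": [
    [[1,0,0],0,70],
    [[2,0,0],0,70],
    [[3,0,0],0,70],
    [[4,0,0],0,70],
    [[5,0,0],0,70],
    [[6,0,-0.5],0,70],
    [[7,0,-1],0,70],
    [[8,0,-1],0,70]
  ]
}}

```text
t: 31.35
tool_pos: [0.3567, 0.1121, 0.212]
tcp_rot: [-0.043, 0.999, 0.0, 0.002]
force: [0.5, -0.2, 0.6]
finger_gap: 0.0699
gripper_force: 0.0
```

```bash
cat > f.py <<'E'
from h import *
from workcell import bot
ct=bot.calibration("top"); it=bot.grab_frame("top"); s=bot.observe(); print(s["t"],s["tool_pos"])
b=.0872; B=np.array([.5913,.1317]); Rb=np.array([[np.cos(b),np.sin(b)],[-np.sin(b),np.cos(b)]])
o=it.copy()
for k,g,r,S,z0 in [("flux",(.6015,.0152,.05),14,None,0),("solder",(.676,.139,.055),14,None,0),("dom",(.581,-.1457,.055),13,(.035,)*3,.035),("char",(.591,.132,.04),18,(.045,.07,.028),.025)]:
    rng,s,_,a0=SPEC[k]; u=proj(ct,[g])[0]
    p,f,h=fit(ct,it,rng,u,r,S or s,z0,(0,.2,-.2)); print(k,p,f,"board frame",Rb@(p[:2]-B))
cv2.imwrite("pics/final.png",cv2.resize(it[150:345,110:510],None,fx=2,fy=2))
E
python3 f.py
```

```text
31.4 [0.34937293 0.11166397 0.21026341]
flux [ 0.60281264  0.01710031 -0.02777841] 0.04160340130329132 board frame [ 0.00148847 -0.1151669 ]
solder [ 0.6774928   0.13997834 -0.20350357] 0.056184690445661545 board frame [0.08658627 0.0007404 ]
dom [ 0.58627055 -0.1450407  -0.18902066] 0.05867199972271919 board frame [-0.02911156 -0.2752512 ]
char [0.59278699 0.13353422 0.11120119] 0.1260707527399063 board frame [0.00164108 0.00169775]
```

View pics/final.png

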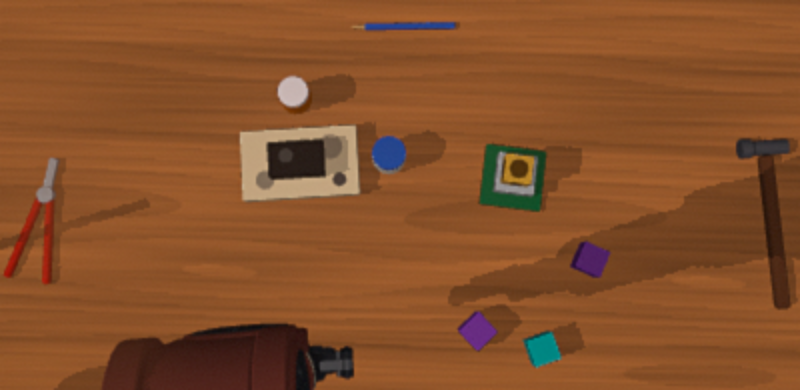

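```bash
python3 - <<'E'
from h import *
from workcell import bot
for n in("top","scene"):
    c=bot.calibration(n); im=bot.grab_frame(n)
    S=(.05,.05,.025); u=proj(c,[(.581,-.1457,.03)])[0]
    # union of grey and brass inside ROI -> hull of stack; fit bench by grey only too
    hs=cv2.cvtColor(im,cv2.COLOR_BGR2HSV)
    p,f,h=fit(c,im,((0,0,70),(180,75,255)),u,20,S,.01,(-.1,)); print(n,"bench",p.round(4),round(f,3))
    p,f,h2=fit(c,im,((15,70,50),(35,255,255)),proj(c,[(.581,-.1457,.055)])[0],16,(.035,)*3,.035,(-.1,)); print(n,"dom",p.round(4),round(f,3))
    p,f,h3=fit(c,im,SPEC["pad"][0],proj(c,[(.581,-.1457,.0)])[0],34,(.08,.08,.01),0,(-.1,)); print(n,"pad",p.round(4),round(f,3))
    cr=cv2.resize(im[int(u[1])-40:int(u[1])+40,int(u[0])-40:int(u[0])+40],None,fx=5,fy=5,interpolation=cv2.INTER_CUBIC)
    globals()[n]=cr
cv2.imwrite("pics/stack.png",np.hstack([top,scene]))
E
```

```text
top bench [ 0.5833 -0.1461 -0.0937] 0.069
top dom [ 0.5854 -0.1444 -0.0888] 0.07
top pad [ 0.5808 -0.1457 -0.1043] 0.04
scene bench [ 0.5808 -0.1471 -0.1584] 0.069
scene dom [ 0.5807 -0.1453 -0.1324] 0.057
scene pad [ 0.5769 -0.1462 -0.0712] 0.096
```

View pics/stack.png

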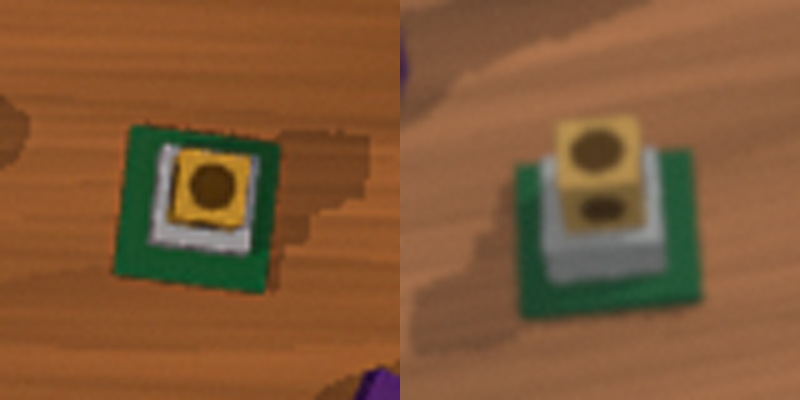

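Both cameras put the stack offsets at 2 to 4 mm, and everything is square, so it's within tolerance.

```bash
python3 -c "
from workcell import bot
print(bot.hand_in())"
```

```text
the job is handed in; nothing more can be done
None
```

The bench is laid out as asked and the job is handed in, at about 31.5 s of the 128 s; in the last camera checks every block and jar was within tolerance (no verdict was returned), and the hammer, pliers, pencil and look-alikes were left alone.

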